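# Vent a water softener and take off its filler cap

### The job

The small water softener by the mugs needs topping up. Vent it first: pull its sprung lever all the way towards the front of the box and ease it slowly back to rest without letting it snap. Then undo the filler cap, which may unscrew either clockwise or anticlockwise (try both ways), lift it off and finish still holding it in the gripper, level, a hand's breadth above the filler opening and touching nothing else; leave the mugs and the bowl where they stand.

Things in the scene. Friction and masses are not known exactly. Their poses are not given: they have to be found in the camera images.
- softener: The water softener: a fixed white box 200 (x) x 280 (y) x 130 mm high with a metal top; origin under its centre, its front facing the robot (its -x). On its top stand a filler neck with its cap (left, +y) and a grey lever housing with the sprung vent lever (right, -y).
- filler (a point): Centre of the mouth of the filler neck, at the neck's top rim; axes as the box. The neck is a grey ring 74 mm across standing 32 mm above the box top. Inside it is a quick thread whose hand is hidden and differs from day to day.
- cap_wing (a point): Point on the filler cap's axis in its black wing grip, an upright bar 56 mm long (this point's x), 14 mm thick (y), 35 mm tall. The point lies 16 mm under the wing's top and 19 mm above the flange (a metal disc 78 mm across, 10 mm thick, resting on the neck); the plug below it ends 57 mm under this point, 58 mm across its two lugs. Shut, the wing points along the box's x within 3 degrees.
- cap: The same cap, 80 to 160 g; origin at the lower end of its plug, z up its axis. One way, it turns freely and comes off upward after 60 degrees (54 to 64 will do; an end stop comes at about 66); the other way it is blocked after about 7 degrees. Not turned, it lifts only 2 to 3 mm.
- vent_knob (a point): Centre of the black drum-shaped knob, a cylinder 28 mm across and 28 mm wide along the box's y (flat ends to the sides), on the end of the vent lever, a steel rod 10 mm thick. It moves with the lever.
- vent_pivot (a point): Axis of the vent lever, on the middle of the grey lever housing (74 x 74 mm, 36 mm high, on the box top, 145 mm to the right (-y of the box) of the filler). The lever turns about the box's y through this point; knob centre to axis 100 mm. Fixed to the box, same axes.
- vent (a joint): Angle of the vent lever, rad: 0 at rest, leaning 0.3 rad from upright away from the front (box +x); it grows as the knob is pulled towards the front of the box (box -x) up to a stop at 0.9 (then 0.6 rad beyond upright). A spring returns it: about 4 N at the knob at rest, 9 N at the stop.
- mug_a_mid (a point): White mug, loose, 80 mm across, 92 mm high, handle on its side; point on its axis half-way up. To be left alone.
- mug_b_mid (a point): Another such white mug. To be left alone.
- bowl_mid (a point): White bowl, loose, 120 mm across, 50 mm high; point on its axis half-way up. To be left alone.
Mind the look-alikes: they are no part of the job. What is shaped like the cap but red is not meant.

How it is judged:
By the outcome, as a careful person would: the job done as asked, in the order asked, and still so for the second after the job is handed in, while the arm keeps its last pose, push and grip.
It also fails if it takes over 64 s, if anything falls off the work surface, if the arm or the gripper's body presses on something with over 40 N, if the wrist force passes 120 N, or if a joint passes its speed limit or range.

### The arm

A 6-joint arm with a two-finger parallel gripper is mounted at the origin on the work surface. World frame = base frame: x ahead of the robot, y to its left, z up, the work surface at z = 0. Lengths are in m, angles in degrees, forces in N, time in s.
With the tool pointing down it reaches from about 0.25 to 0.725 m from the base axis. Payload 9.7 kg.
Tool frame: the origin (TCP) lies between the finger pads; the fingertips stand 17 mm ahead of it and the grasp point (between the pads) lies 2 mm behind it; z points along the fingers, y is the direction in which the jaws open and shut (so a half turn about z gives the same grasp; the last joint's range is limited). The gripper opens to 85 mm and grips with 20 to 120 N. Pads are 22 mm wide; open, the fingers measure 114 mm over their backs; the gripper's body (76 mm by 85 mm) begins 54 mm behind the grasp point. The pads swing forward as they close: fully open they stand 13 mm farther back than shut.
Start: joints at [65.89, 4.979, 10.078, 95.1, 0, 90], TCP at [0.225, 0.502, 0.212] pointing down, gripper open.
Joint ranges: [-179.16, 179.16], [-48.56, 103.87], [-65.8, 70.77], [-126.05, 130.52], [-82.76, 87.17], [-180, 180]. Speed limits (degrees/s): [127.2, 127.2, 147.25, 180, 180, 180].

### API

Orientations are given as [roll, pitch, yaw] about the fixed x, y, z axes, in that order (R = Rz(yaw) Ry(pitch) Rx(roll)).
In Python, from workcell import monitor, cams, order gives the robot as it stands. The module is installed in compiled form; this text tells all that it offers.
- The arm moves only by the shell command python3 -m handwheel 'ROWS' [OPENING] [FORCE]. ROWS is JSON, a list of rows, each a list of 6 numbers: the shift along the tool's x, y, z in m, then the turn, a rotation vector about the tool's x, y, z in degrees. In form: [[tx, ty, tz, wx, wy, wz], ...]. A call has exactly 8 rows; each row shifts and turns the commanded pose from where the row before left it, along the tool's axes as they then stand; what a row does not reach is not made up. A row lasts 1/12 s, in which the tool goes at most 41.7 mm and 7.16 degrees, less where a joint would pass 70% of its speed; a pose out of reach is approached as far as the arm can. A call is refused whole if a number of a shift passes 0.0417 or a number of a turn 7.16, either way. A call with a gripper value outside its range is refused whole. OPENING is the opening, from -1 (shut) to 1 (fully open), set as the call begins (- or left out, the last holds). The fingers move at their own pace and stop on an object; FORCE is the grip in N (left out, the last holds). Time passes only in rows, so rows that do not move let the fingers close, or fill a call up. It gives the time, the measured TCP pose, the force and the opening at its end, in the units of the state.
- monitor.get_obs(): the state, without advancing time (a new reading comes with each control period).
- cams.camera(name): name is "scene" or "top"; returns a dict with "img" (480x640x3 uint8, red, green, blue), "depth" (480x640 float32, m along the optical axis (not along the pixel's ray), 0 where there is no reading), "fx", "fy", "cx", "cy" (pixels), "distortion" ([k1, k2, p1, p2, k3] as OpenCV has them; the pictures are not rectified), "rvec" (rotation vector, rad) and "tvec" (3), from world to camera coordinates, as OpenCV has them. Camera axes: x right, y down, z forward; pixel columns grow to the right and rows downward; lengths in m; the calibration is good to about 2 mm. A picture is of the moment at which its call begins.
- order.job_done(): hands the job in, once; it reports no verdict.
The state is a dict: "time": time; "q": joint angles; "qd": joint speeds; "joint_efforts": joint torques, N m; "ee_pos": TCP position; "tcp_rot": TCP orientation; "wrist_force": force on the tool from outside, world axes, zero at the start; "torque": the same for the moment, N m; "opening": finger opening in m.
Only numpy, scipy, OpenCV 4.12 (cv2) and the standard library are available. Lean on these libraries where they do the work, as an engineer would, in place of code of your own. Each camera call takes 0.05 s, during which the arm holds its last target. There are 200 camera calls.

## Working session

There is one attempt and no reset: what is moved stays moved. The work goes in short steps, Python scripts to look and compute and a shell command to move; the robot and the scene stay as the last step left them, time stands still between calls to the robot, and variables do not carry over. Pictures are saved under pics/ and viewed, about 8 in all and at most 12, crops included, and the job is handed in when it is done.

```bash
mkdir -p pics; cat > h.py <<'E'
import numpy as np, cv2
from workcell import monitor, cams, order
def cam(n):
    c=cams.camera(n); c['K']=np.array([[c['fx'],0,c['cx']],[0,c['fy'],c['cy']],[0,0,1]]); c['D']=np.array(c['distortion'],float)
    c['R']=cv2.Rodrigues(np.array(c['rvec'],float))[0]; c['t']=np.array(c['tvec'],float).ravel(); return c
def cloud(c):
    v,u=np.mgrid[:480,:640]; p=cv2.undistortPoints(np.stack([u,v],-1).reshape(-1,1,2).astype(float),c['K'],c['D']).reshape(480,640,2)
    d=c['depth'].astype(float); P=np.dstack([p*d[...,None],d]); W=(P-c['t'])@c['R']; W[d==0]=np.nan; return W
def proj(c,pts): return cv2.projectPoints(np.array(pts,float).reshape(-1,1,3),c['R'],c['t'],c['K'],c['D'])[0].reshape(-1,2)
def save(n,im): cv2.imwrite('pics/'+n,im[...,::-1])
E
python3 - <<'E'
from h import *
print(monitor.get_obs())
for n in('scene','top'):
    c=cam(n); save(n+'1.png',c['img']); np.savez('/tmp/'+n,**c,W=cloud(c)); print(n,-c['R'].T@c['t'],c['fx'])
E
```

```text
{'time': 0.0, 'q': array([6.58893494e+01, 5.01162638e+00, 1.00353309e+01, 9.51003144e+01,
       3.48202479e-04, 9.00018990e+01]), 'qd': array([ 0.06414155,  0.09270353, -0.01826763, -0.00579022, -0.0443518 ,
        0.15352328]), 'joint_efforts': array([-4.83981130e-04, -5.20385492e+01,  4.64803183e+01,  1.64386583e-02,
       -1.01137546e-04, -4.83696880e-06]), 'ee_pos': array([0.22456909, 0.50178476, 0.2109859 ]), 'tcp_rot': array([-1.79923390e+02, -3.45663081e-04,  1.55887450e+02]), 'wrist_force': array([ 0.19160003, -0.03991924,  0.42073696]), 'torque': array([-0.05295571,  0.03101051, -0.01030896]), 'opening': 0.0853102701443571}
scene [ 1.16040041 -0.52562894  0.83817751] 482.01662138139005
top [0.40753458 0.03760269 1.12836195] 533.9271389042518
```

View pics/scene1.png

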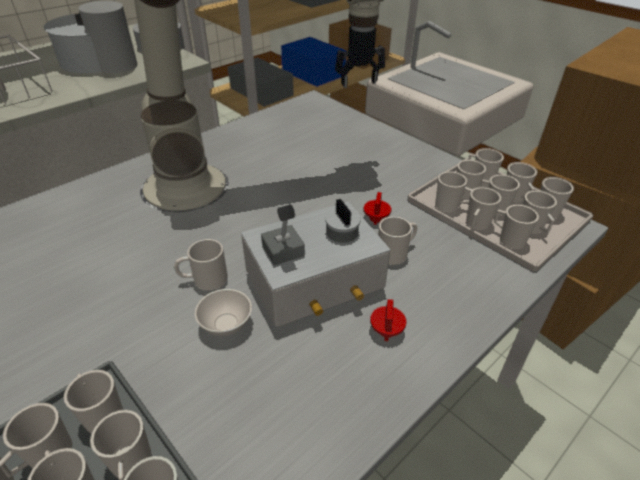

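View pics/top1.png

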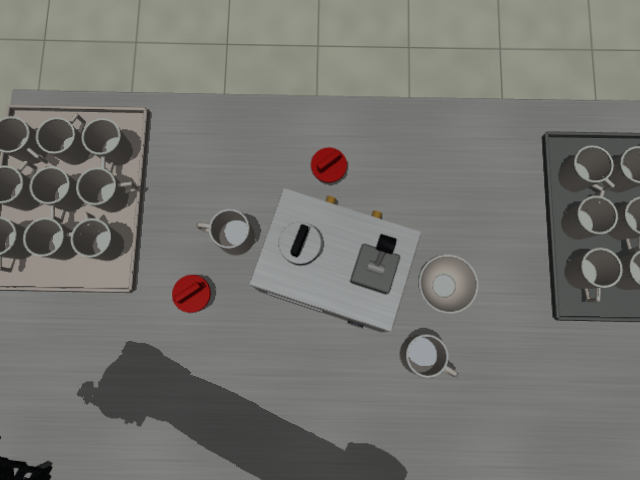

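The top view shows the softener box at about (336,260). Its black-winged cap is at (300,241), and the grey housing at (376,268) carries the black knob at (386,244). The scene view shows the same cap at (343,215) and knob at (287,212). Cap candidates:
- (300,241): black wing on a metal flange, standing on the box. This one fits the description.
- (329,165) and (191,293): red and loose on the table, so they're look-alikes.

Next I'll measure, and confirm with an enlarged crop.

```bash
python3 - <<'E'
from h import *
c=dict(np.load('/tmp/top.npz')); W=c['W']; im=c['img']
v,u=np.mgrid[:480,:640]; roi=(u>240)&(u<425)&(v>180)&(v<335)
z=W[...,2]
print('z hist',[(round(a,3),int(((z>a)&(z<a+.005)&roi).sum())) for a in np.arange(.1,.29,.005)])
m=roi&(abs(z-.13)<.006); P=W[m][:,:2]
r=cv2.minAreaRect((P*1000).astype(np.float32)); print('box',r)
def st(n,m): 
    Q=W[m&roi]; print(n,len(Q),np.nanmedian(Q,0),'rect',cv2.minAreaRect((Q[:,:2]*1000).astype(np.float32)))
left=u<335
st('flange',(abs(z-.172)<.005)&left)
st('wingtop',(z>.195)&left)
st('housing',(abs(z-.166)<.005)&~left)
st('knob',(z>.22)&~left)
C=np.array(r[0])/1000
a=np.array([-1,0.])
print('center',C)
for n,uv in dict(mugB=(230,228),mugA=(427,354),bowl=(448,283)).items():
    s=(abs(u-uv[0])<45)&(abs(v-uv[1])<40)&(z>(.08 if n[0]=='m' else .043))&(z<(.1 if n[0]=='m' else .056)); s&=np.hypot(u-uv[0],v-uv[1])<40
    print(n,cv2.minEnclosingCircle((W[s][:,:2]*1000).astype(np.float32)), s.sum())
s=dict(np.load('/tmp/scene.npz'))
save('crop1.png',np.hstack([cv2.resize(im[180:340,240:440],None,fx=2,fy=2,interpolation=2),cv2.resize(s['img'][180:340,230:420],None,fx=2,fy=2,interpolation=2)]))
E
```

```text
z hist [(np.float64(0.1), 12), (np.float64(0.105), 9), (np.float64(0.11), 35), (np.float64(0.115), 4), (np.float64(0.12), 155), (np.float64(0.125), 2029), (np.float64(0.13), 9317), (np.float64(0.135), 414), (np.float64(0.14), 23), (np.float64(0.145), 21), (np.float64(0.15), 14), (np.float64(0.155), 16), (np.float64(0.16), 307), (np.float64(0.165), 1133), (np.float64(0.17), 1035), (np.float64(0.175), 154), (np.float64(0.18), 14), (np.float64(0.185), 25), (np.float64(0.19), 15), (np.float64(0.195), 15), (np.float64(0.2), 39), (np.float64(0.205), 219), (np.float64(0.21), 27), (np.float64(0.215), 6), (np.float64(0.22), 8), (np.float64(0.225), 9), (np.float64(0.23), 8), (np.float64(0.235), 1), (np.float64(0.24), 1), (np.float64(0.245), 2), (np.float64(0.25), 5), (np.float64(0.255), 15), (np.float64(0.26), 53), (np.float64(0.265), 172), (np.float64(0.27), 42), (np.float64(0.275), 0), (np.float64(0.28), 0), (np.float64(0.285), 0)]
box ((555.3724365234375, 19.548370361328125), (279.2744140625, 198.8197479248047), 72.88199615478516)
flange 1091 [0.57469134 0.08382264 0.17261764] rect ((576.5015258789062, 85.95814514160156), (76.93232727050781, 76.6219253540039), 13.479757308959961)
wingtop 267 [0.57521634 0.08613383 0.2071525 ] rect ((576.742919921875, 86.01154327392578), (14.546353340148926, 55.72102737426758), 70.05682373046875)
housing 1374 [ 0.5283771  -0.04870296  0.16645692] rect ((533.7630004882812, -52.16281509399414), (73.86997985839844, 74.29932403564453), 72.60272979736328)
knob 316 [ 0.55856679 -0.05925307  0.26710536] rect ((561.021240234375, -60.5758056640625), (28.49007797241211, 29.12479019165039), 76.02110290527344)
center [0.55537244 0.01954837]
mugB ((617.7239990234375, 240.00912475585938), 49.029884338378906) 363
mugA ((371.7281799316406, -163.77944946289062), 49.686710357666016) 390
bowl ((520.4140625, -210.9352569580078), 60.56162643432617) 576
```

View pics/crop1.png

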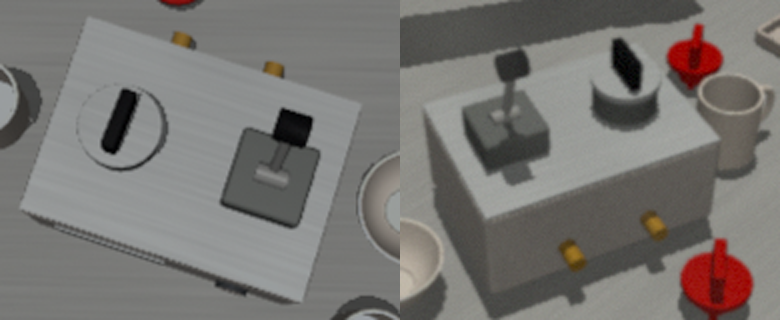

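The crop confirms it: the black wing on the metal flange belongs to the box, and the red caps are loose on the table. Box yaw is about -17.2°. First I lift and turn the tool to yaw -17°.

```bash
R='x'; 
python3 -m handwheel '[[0,0,-0.006,0,0,7],[0,0,-0.006,0,0,7],[0,0,-0.006,0,0,7],[0,0,-0.006,0,0,7],[0,0,-0.006,0,0,7],[0,0,-0.006,0,0,7],[0,0,-0.006,0,0,7],[0,0,-0.006,0,0,7]]' 1 30
python3 -m handwheel '[[0,0,-0.006,0,0,7],[0,0,-0.006,0,0,7],[0,0,-0.006,0,0,7],[0,0,-0.006,0,0,7],[0,0,-0.006,0,0,7],[0,0,-0.006,0,0,7],[0,0,-0.006,0,0,7],[0,0,-0.006,0,0,7]]'
python3 -m handwheel '[[0,0,-0.006,0,0,7],[0,0,-0.006,0,0,7],[0,0,-0.006,0,0,7],[0,0,-0.006,0,0,7],[0,0,-0.006,0,0,7],[0,0,-0.006,0,0,7],[0,0,-0.006,0,0,7],[0,0,-0.006,0,0,7]]'
python3 - <<'E'
from h import *
c=dict(np.load('/tmp/top.npz')); s=dict(np.load('/tmp/scene.npz'))
a=np.radians(-17.15); X=np.array([np.cos(a),np.sin(a)]); Y=np.array([-X[1],X[0]]); p=np.array([.5338,-.0522])
for k in(c,s):
    W=k['W'].reshape(-1,3); bx=(W[:,:2]-p)@X; by=(W[:,:2]-p)@Y
    m=(W[:,2]>.235)&(abs(bx-.03)<.03)&(abs(by)<.03); Q=np.c_[bx,by,W[:,2]][m]
    print(len(Q),np.percentile(Q,[2,50,98],axis=0).round(4).tolist())
    from scipy.optimize import least_squares
    f=least_squares(lambda q:np.hypot(Q[:,0]-q[0],Q[:,2]-q[1])-.014,[.03,.255],loss='soft_l1',f_scale=.001); print('knob bx,z',f.x)
E
```

```text
time: 0.77
ee_pos: [0.2246, 0.5019, 0.2596]
tcp_rot: [-180.0, 0.0, 99.5]
wrist_force: [0.5, 0.9, 0.2]
opening: 0.0855
time: 1.43
ee_pos: [0.3101, 0.4472, 0.3075]
tcp_rot: [-175.6, 0.7, 52.8]
wrist_force: [1.6, 0.4, 1.1]
opening: 0.0852
time: 2.1
ee_pos: [0.4548, 0.2371, 0.3562]
tcp_rot: [-167.0, 9.2, 19.9]
wrist_force: [0.3, 1.0, -0.5]
opening: 0.0857
291 [[0.0165, -0.0132, 0.2528], [0.0271, 0.0004, 0.2675], [0.0419, 0.0139, 0.2724]]
knob bx,z [0.03019999 0.25579195]
224 [[0.0268, -0.0124, 0.2456], [0.0433, -0.0012, 0.2634], [0.0496, 0.0144, 0.2705]]
knob bx,z [0.03414849 0.25566941]
```

```bash
python3 - <<'E'
from h import *
o=monitor.get_obs()
for k in('q','ee_pos','tcp_rot','wrist_force'):print(k,o[k].round(3))
E
python3 -m handwheel '[[0,0,0,0,0,0],[0,0,0,0,0,0],[0,0,0,0,0,0],[0,0,0,0,0,0],[0,0,0,0,0,0],[0,0,0,0,0,0],[0,0,0,0,0,0],[0,0,0,0,0,0]]'
python3 -c "
from h import *
print(monitor.get_obs()['q'].round(2))"
```

```text
q [ 19.867  15.236  37.049 120.991  12.978 179.943]
ee_pos [0.455 0.237 0.356]
tcp_rot [-167.013    9.165   19.924]
wrist_force [ 0.285  0.983 -0.463]
time: 2.77
ee_pos: [0.4538, 0.239, 0.3564]
tcp_rot: [-167.1, 9.1, 20.2]
wrist_force: [0.6, 0.1, -1.1]
opening: 0.0855
[ 20.13  15.13  36.98 120.91  12.94 179.94]
```

The last joint hit its limit because yaw = q1 + 180 - q6. I'll use the equivalent grasp at yaw 163° instead, so I'm levelling and turning back.

```bash
cat >> h.py <<'E'
from scipy.spatial.transform import Rotation as Ro
def rot(e): return Ro.from_euler('xyz',e,degrees=True)
def need(p,yaw):
    o=monitor.get_obs(); R=rot(o['tcp_rot']); G=rot([180,0,yaw])
    d=np.array(p)-o['ee_pos']; print('t',round(o['time'],2),'pos',o['ee_pos'].round(4),'rot',o['tcp_rot'].round(2),'F',o['wrist_force'].round(1),'open',round(o['opening'],4),'q',o['q'].round(1))
    print('now-frame shift',R.inv().apply(d).round(4),'goal-frame shift',G.inv().apply(d).round(4),'turn',(R.inv()*G).as_rotvec(degrees=True).round(2))
E
python3 -c "
from h import *
need([.5615,-.0607,.30],162.8)"
```

```text
t 2.77 pos [0.4538 0.239  0.3564] rot [-167.06    9.05   20.19] F [ 0.6  0.1 -1.1] open 0.0855 q [ 20.1  15.1  37.  120.9  12.9 179.9]
now-frame shift [ 0.0066  0.3229 -0.0167] goal-frame shift [-0.1915 -0.2544  0.0564] turn [ -16.7   -12.31 -142.49]
```

```bash
python3 -m handwheel '[[0,0,0,-0.7,-0.51,-5.94],[0,0,0,-0.7,-0.51,-5.94],[0,0,0,-0.7,-0.51,-5.94],[0,0,0,-0.7,-0.51,-5.94],[0,0,0,-0.7,-0.51,-5.94],[0,0,0,-0.7,-0.51,-5.94],[0,0,0,-0.7,-0.51,-5.94],[0,0,0,-0.7,-0.51,-5.94]]'
python3 -m handwheel '[[0,0,0,-0.7,-0.51,-5.94],[0,0,0,-0.7,-0.51,-5.94],[0,0,0,-0.7,-0.51,-5.94],[0,0,0,-0.7,-0.51,-5.94],[0,0,0,-0.7,-0.51,-5.94],[0,0,0,-0.7,-0.51,-5.94],[0,0,0,-0.7,-0.51,-5.94],[0,0,0,-0.7,-0.51,-5.94]]'
python3 -m handwheel '[[0,0,0,-0.7,-0.51,-5.94],[0,0,0,-0.7,-0.51,-5.94],[0,0,0,-0.7,-0.51,-5.94],[0,0,0,-0.7,-0.51,-5.94],[0,0,0,-0.7,-0.51,-5.94],[0,0,0,-0.7,-0.51,-5.94],[0,0,0,-0.7,-0.51,-5.94],[0,0,0,-0.7,-0.51,-5.94]]'
python3 -c "
from h import *
need([.5615,-.0607,.30],162.8)"
```

```text
time: 3.43
ee_pos: [0.4541, 0.2387, 0.3563]
tcp_rot: [-168.0, 2.4, 67.9]
wrist_force: [-0.8, 0.5, -0.4]
opening: 0.0858
time: 4.1
ee_pos: [0.454, 0.2387, 0.3564]
tcp_rot: [-173.6, -1.5, 115.5]
wrist_force: [-1.1, -0.0, 0.6]
opening: 0.0852
time: 4.77
ee_pos: [0.4539, 0.2387, 0.3565]
tcp_rot: [179.9, 0.1, 163.1]
wrist_force: [0.6, -0.1, 0.4]
opening: 0.0854
t 4.77 pos [0.4539 0.2387 0.3565] rot [1.7988e+02 9.0000e-02 1.6312e+02] F [ 0.6 -0.1  0.4] open 0.0854 q [ 27.7   6.   28.  111.8   0.   44.6]
now-frame shift [-0.1898 -0.2553  0.0562] goal-frame shift [-0.1913 -0.2542  0.0565] turn [0.12 0.09 0.32]
```

```bash
python3 -m handwheel '[[-0.0119,-0.0159,0,0,0,0.04],[-0.0119,-0.0159,0,0,0,0],[-0.0119,-0.0159,0,0,0,0],[-0.0119,-0.0159,0,0,0,0],[-0.0119,-0.0159,0,0,0,0],[-0.0119,-0.0159,0,0,0,0],[-0.0119,-0.0159,0,0,0,0],[-0.0119,-0.0159,0,0,0,0]]'
python3 -m handwheel '[[-0.0119,-0.0159,0,0,0,0.2],[-0.0119,-0.0159,0,0,0,0],[-0.0119,-0.0159,0,0,0,0],[-0.0119,-0.0159,0,0,0,0],[-0.0119,-0.0159,0,0,0,0],[-0.0119,-0.0159,0,0,0,0],[-0.0119,-0.0159,0,0,0,0],[-0.0119,-0.0159,0,0,0,0]]'
python3 -m handwheel '[[0,0,0.008,0,0,0],[0,0,0.008,0,0,0],[0,0,0.008,0,0,0],[0,0,0.008,0,0,0],[0,0,0.008,0,0,0],[0,0,0.005,0,0,0],[0,0,0,0,0,0],[0,0,0,0,0,0]]'
python3 -c "
from h import *
need([.5617,-.0609,.2537],162.8)"
```

```text
time: 5.43
ee_pos: [0.5074, 0.088, 0.3564]
tcp_rot: [179.9, 0.1, 162.8]
wrist_force: [-0.3, -0.4, -0.2]
opening: 0.0856
time: 6.1
ee_pos: [0.5602, -0.0618, 0.3563]
tcp_rot: [179.9, 0.1, 162.6]
wrist_force: [0.4, 0.3, 0.1]
opening: 0.0855
time: 6.77
ee_pos: [0.56, -0.0609, 0.3113]
tcp_rot: [179.9, 0.0, 162.6]
wrist_force: [0.7, -0.5, -0.1]
opening: 0.0856
t 6.77 pos [ 0.56   -0.0609  0.3113] rot [1.7992e+02 4.0000e-02 1.6257e+02] F [ 0.7 -0.5 -0.1] open 0.0856 q [-6.200e+00  1.070e+01  2.780e+01  1.071e+02  1.000e-01  1.120e+01]
now-frame shift [-0.0016  0.0005  0.0576] goal-frame shift [-0.0016  0.0005  0.0576] turn [ 0.08  0.04 -0.23]
```

```bash
python3 -m handwheel '[[-0.0016,0.0005,0.008,0,0,-0.23],[0,0,0.008,0,0,0],[0,0,0.008,0,0,0],[0,0,0.008,0,0,0],[0,0,0.008,0,0,0],[0,0,0.008,0,0,0],[0,0,0.0096,0,0,0],[0,0,0,0,0,0]]'
python3 -m handwheel '[[0,0,0,0,0,0],[0,0,0,0,0,0],[0,0,0,0,0,0],[0,0,0,0,0,0],[0,0,0,0,0,0],[0,0,0,0,0,0],[0,0,0,0,0,0],[0,0,0,0,0,0]]' -1 30
python3 - <<'E'
from h import *
need([.5617,-.0609,.2537],162.8)
c=cam('scene');save('grip1.png',cv2.resize(c['img'][100:320,200:440],None,fx=2.4,fy=2.4))
E
```

```text
time: 7.43
ee_pos: [0.5613, -0.0609, 0.2514]
tcp_rot: [179.9, -0.1, 162.8]
wrist_force: [0.2, 0.0, 0.1]
opening: 0.0853
time: 8.1
ee_pos: [0.5619, -0.061, 0.2537]
tcp_rot: [179.9, 0.1, 162.8]
wrist_force: [0.2, 0.1, 1.3]
opening: 0.0004
t 8.1 pos [ 0.5619 -0.061   0.2537] rot [1.7992e+02 5.0000e-02 1.6278e+02] F [0.2 0.1 1.3] open 0.0004 q [-6.200e+00  8.300e+00  1.840e+01  1.001e+02  1.000e-01  1.100e+01]
now-frame shift [ 0.0002  0.     -0.    ] goal-frame shift [ 0.0002  0.     -0.    ] turn [ 0.08  0.05 -0.02]
```

View pics/grip1.png

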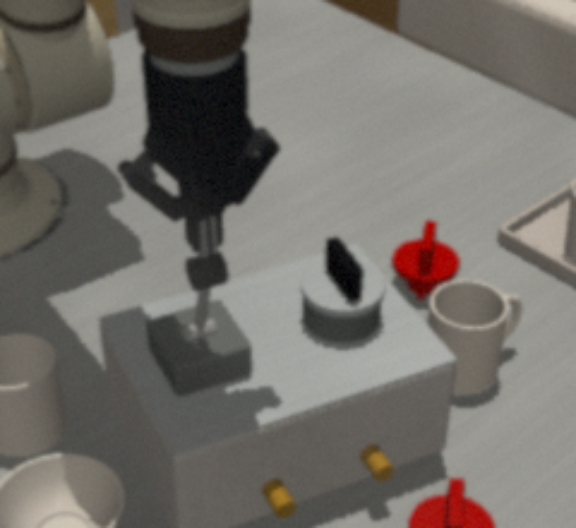

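The scene view shows the fingers shut at about (285,200), just above or behind the knob at (286,212), so they missed it. Next I'll find where the tips are relative to the knob.

```bash
python3 - <<'E'
from h import *
o=monitor.get_obs()
a=np.radians(-17.15); X=np.array([np.cos(a),np.sin(a)]); Y=np.array([-X[1],X[0]]); p=np.array([.5338,-.0522])
for n in('scene','top'):
    c=cam(n); W=cloud(c)
    print(n,'TCP px',proj(c,o['ee_pos']),'tip px',proj(c,o['ee_pos']-[0,0,.017]),'knob px',proj(c,[.5617,-.0609,.2556]))
    bx=(W[...,:2]-p)@X; by=(W[...,:2]-p)@Y
    m=(W[...,2]>.2)&(W[...,2]<.32)&(abs(bx)<.1)&(abs(by)<.07)
    for z in np.arange(.2,.32,.008):
        s=m&(abs(W[...,2]-z-.004)<.004)
        if s.sum()>3: 
            v,u=np.nonzero(s); print(round(z,3),s.sum(),'bx',np.percentile(bx[s],[5,50,95]).round(3),'by',np.percentile(by[s],[5,95]).round(3),'px',int(np.median(u)),int(np.median(v)))
E
```

```text
scene TCP px [[284.02184213 212.12500124]] tip px [[284.38251036 218.86955784]] knob px [[283.95685484 211.26687695]]
0.2 11 bx [0.02  0.022 0.023] by [-0.003  0.005] px 284 229
0.208 12 bx [0.021 0.025 0.027] by [-0.003  0.004] px 284 227
0.216 12 bx [0.022 0.027 0.029] by [-0.003  0.005] px 284 224
0.224 12 bx [0.027 0.029 0.033] by [-0.003  0.006] px 285 222
0.232 4 bx [0.03  0.031 0.034] by [-0.002  0.004] px 285 220
0.24 11 bx [0.026 0.043 0.045] by [-0.012  0.013] px 284 218
0.248 43 bx [0.031 0.047 0.049] by [-0.013  0.012] px 285 217
0.256 66 bx [0.027 0.047 0.049] by [-0.012  0.013] px 286 214
0.264 93 bx [0.032 0.04  0.047] by [-0.011  0.013] px 286 209
0.272 14 bx [0.036 0.041 0.043] by [-0.004  0.01 ] px 286 205
0.28 46 bx [0.034 0.039 0.043] by [-0.01   0.014] px 286 202
0.288 54 bx [0.027 0.04  0.043] by [-0.011  0.013] px 284 199
0.296 58 bx [0.029 0.038 0.043] by [-0.011  0.015] px 285 195
0.304 45 bx [0.036 0.04  0.044] by [-0.011  0.013] px 285 192
0.312 59 bx [0.035 0.042 0.045] by [-0.015  0.023] px 286 189
top TCP px [[385.1545094  244.55133505]] tip px [[384.02543521 246.27413246]] knob px [[385.23614489 244.44845428]]
```

```bash
python3 - <<'E'
from h import *
c=dict(np.load('/tmp/scene.npz')); W=c['W']
print(proj(c,[[.2246,.5018,.211],[.2246,.5018,.194]]))
v,u=np.mgrid[:480,:640]; m=(u>325)&(u<395)&(v>20)&(v<95)&(np.hypot(W[...,0]-.2246,W[...,1]-.5018)<.12)
for z in np.arange(.16,.4,.012):
    s=m&(abs(W[...,2]-z-.006)<.006)
    if s.any(): print(round(z,3),s.sum(),np.nanpercentile(W[s][:,:2],[5,50,95],axis=0).round(3).tolist(),int(np.median(v[s])))
o=monitor.get_obs(); c=cam('scene'); W=cloud(c)
v0,u0=150,265
for r in range(186,224,3): print(r,' '.join('%4d/%3d'%(W[r,k,2]*1000,c['depth'][r,k]*1000) if W[r,k,2]==W[r,k,2] else '  nan  ' for k in range(274,300,3)))
E
```

```text
[[356.96125438  95.44391861]
 [356.63403465 100.79701525]]
0.232 1 [[0.212, 0.461], [0.212, 0.461], [0.212, 0.461]] 88
0.244 34 [[0.211, 0.452], [0.237, 0.541], [0.254, 0.548]] 82
0.256 52 [[0.201, 0.452], [0.219, 0.465], [0.256, 0.551]] 80
0.268 57 [[0.2, 0.451], [0.221, 0.462], [0.258, 0.548]] 76
0.28 50 [[0.206, 0.446], [0.242, 0.54], [0.26, 0.558]] 71
0.292 138 [[0.194, 0.434], [0.221, 0.467], [0.264, 0.564]] 68
0.304 166 [[0.194, 0.437], [0.23, 0.486], [0.263, 0.562]] 64
0.316 158 [[0.197, 0.437], [0.235, 0.491], [0.264, 0.56]] 60
0.328 201 [[0.205, 0.44], [0.238, 0.495], [0.262, 0.556]] 55
0.34 202 [[0.2, 0.442], [0.232, 0.491], [0.261, 0.557]] 51
0.352 64 [[0.209, 0.466], [0.235, 0.474], [0.264, 0.512]] 48
0.364 114 [[0.216, 0.466], [0.253, 0.475], [0.264, 0.513]] 45
0.376 122 [[0.216, 0.466], [0.252, 0.478], [0.265, 0.515]] 40
0.388 130 [[0.213, 0.465], [0.251, 0.476], [0.265, 0.512]] 36
186  329/885  323/896  327/889  326/892  319/904  322/900  320/903    0/1461    4/1455
189  325/886  317/899  321/894  320/895  312/909  314/905  314/906    0/1451    0/1450
192    0/1438  30
[... 264 characters left out ...]
2/1408  288/921  286/923  289/919  288/922  282/932    1/1402   -4/1412
204    0/1392    0/1394   -2/1396  281/926  281/925  280/927    1/1391    2/1390   -1/1397
207   -1/1384   -1/1384  269/937  268/940  270/936  268/940  268/940    2/1379    3/1378
210   -1/1373  258/948  268/932  267/934  266/935  265/937  265/937    2/1369    1/1370
213    1/1359    0/1361  260/937  262/934  263/933  261/937  259/940    0/1363   -1/1365
216    0/1349    0/1352  254/940  259/933  257/935  256/937  253/942    0/1352  130/1141
219   -1/1343   -1/1343  245/948  252/936  250/940  130/1132  133/1128  133/1128  131/1132
222    1/1329  132/1121  132/1121  228/968  230/965  132/1121  130/1125  132/1121  132/1121
```

The camera disagrees with the reported TCP: the fingertips stand about 37 mm higher than the reported pose implies, both at the start and now. I'll raise the tool and measure this properly, with the fingers shut and then open.

```bash
cat > tip.py <<'E'
from h import *
o=monitor.get_obs(); e=o['ee_pos']; print(e.round(4),o['opening'])
for n in('scene','top'):
    c=cam(n); W=cloud(c); m=(np.hypot(W[...,0]-e[0],W[...,1]-e[1])<.08)&(W[...,2]>.272)&(W[...,2]<.36)
    Y=np.array([.2957,.955]); X=np.array([.955,-.2957])
    for z in np.arange(.272,.36,.005):
        s=m&(abs(W[...,2]-z-.0025)<.0025)
        if s.sum()>0: 
            d=W[s][:,:2]-e[:2]; print(n,round(z,3),s.sum(),'bx',np.percentile(d@X,[5,50,95]).round(3),'by',np.percentile(d@Y,[5,50,95]).round(3))
E
python3 -m handwheel '[[0,0,-0.01,0,0,0],[0,0,-0.01,0,0,0],[0,0,-0.01,0,0,0],[0,0,-0.01,0,0,0],[0,0,0,0,0,0],[0,0,0,0,0,0],[0,0,0,0,0,0],[0,0,0,0,0,0]]' -1
python3 tip.py
python3 -m handwheel '[[0,0,0,0,0,0],[0,0,0,0,0,0],[0,0,0,0,0,0],[0,0,0,0,0,0],[0,0,0,0,0,0],[0,0,0,0,0,0],[0,0,0,0,0,0],[0,0,0,0,0,0]]' 1
python3 tip.py
```

```text
time: 8.97
ee_pos: [0.5617, -0.061, 0.2928]
tcp_rot: [179.9, -0.0, 162.8]
wrist_force: [-0.6, 0.6, 1.0]
opening: -0.0001
[ 0.5617 -0.061   0.2928] -0.00011681272126841535
scene 0.272 1 bx [0.011 0.011 0.011] by [-0.003 -0.003 -0.003]
scene 0.312 9 bx [0.004 0.01  0.012] by [-0.004 -0.001  0.008]
scene 0.317 20 bx [0.009 0.011 0.014] by [-0.005  0.002  0.014]
scene 0.322 39 bx [-0.002  0.01   0.014] by [-0.011 -0.003  0.013]
scene 0.327 37 bx [0.004 0.011 0.014] by [-0.011 -0.001  0.013]
scene 0.332 34 bx [0.    0.009 0.014] by [-0.011  0.001  0.014]
scene 0.337 35 bx [-0.001  0.009  0.013] by [-0.011 -0.003  0.013]
scene 0.342 38 bx [0.    0.01  0.014] by [-0.011  0.001  0.013]
scene 0.347 29 bx [0.004 0.01  0.014] by [-0.011 -0.     0.008]
scene 0.352 33 bx [0.007 0.012 0.014] by [-0.013  0.005  0.02 ]
scene 0.357 38 bx [0.006 0.013 0.016] by [-0.022  0.002  0.027]
time: 9.73
ee_pos: [0.5618, -0.0611, 0.2936]
tcp_rot: [179.9, 0.1, 162.8]
wrist_force: [1.2, 0.6, 0.8]
opening: 0.0856
[ 0.5618 -0.0611  0.2936] 0.08563378874445886
scene 0.272 1 bx [0.012 0.012 0.012] by [-0.008 -0.008 -
[... 265 characters left out ...]
  0.056]
scene 0.342 39 bx [-0.003  0.009  0.013] by [-0.054  0.045  0.057]
scene 0.347 49 bx [-0.001  0.009  0.014] by [-0.054  0.044  0.057]
scene 0.352 46 bx [-0.003  0.01   0.014] by [-0.053 -0.042  0.056]
scene 0.357 32 bx [-0.004  0.009  0.013] by [-0.053 -0.04   0.057]
top 0.327 1 bx [-0.014 -0.014 -0.014] by [0.05 0.05 0.05]
top 0.332 4 bx [-0.014 -0.014 -0.01 ] by [0.044 0.048 0.051]
top 0.337 5 bx [-0.013 -0.013 -0.01 ] by [0.044 0.049 0.054]
top 0.342 4 bx [-0.014 -0.012 -0.01 ] by [0.046 0.051 0.056]
top 0.347 3 bx [-0.014 -0.014 -0.014] by [0.045 0.048 0.049]
top 0.352 4 bx [-0.014 -0.014 -0.013] by [0.044 0.046 0.049]
top 0.357 1 bx [-0.014 -0.014 -0.014] by [0.048 0.048 0.048]
```

Measured consistently, the true tip is the reported z plus 37 mm, with negligible lateral offset. I'll descend to the corrected height and grip the knob.

```bash
python3 -m handwheel '[[0,0,0.01,0,0,0],[0,0,0.01,0,0,0],[0,0,0.01,0,0,0],[0,0,0.01,0,0,0],[0,0,0.01,0,0,0],[0,0,0.01,0,0,0],[0,0,0.01,0,0,0],[0,0,0.008,0,0,0]]' 1
python3 -m handwheel '[[0,0,0,0,0,0],[0,0,0,0,0,0],[0,0,0,0,0,0],[0,0,0,0,0,0],[0,0,0,0,0,0],[0,0,0,0,0,0],[0,0,0,0,0,0],[0,0,0,0,0,0]]' -1 30
python3 - <<'E'
from h import *
need([.5617,-.0609,.215],162.8)
for th in np.arange(0,1.0,.1): print(round(th,1),(.1*np.sin(.3-th)-.1*np.sin(.3)).round(4),(.1*np.cos(.3-th)-.1*np.cos(.3)).round(4))
E
```

```text
time: 10.5
ee_pos: [0.5618, -0.061, 0.2147]
tcp_rot: [179.9, 0.0, 162.8]
wrist_force: [-1.0, -0.6, 0.2]
opening: 0.0853
time: 11.17
ee_pos: [0.5619, -0.0618, 0.2165]
tcp_rot: [180.0, 0.1, 162.7]
wrist_force: [-1.6, -4.2, 3.1]
opening: 0.0277
t 11.17 pos [ 0.5619 -0.0618  0.2165] rot [1.7999e+02 1.3000e-01 1.6275e+02] F [-1.6 -4.2  3.1] open 0.0277 q [-6.3  7.1 12.9 95.7 -0.  11. ]
now-frame shift [0.0005 0.0008 0.0015] goal-frame shift [0.0005 0.0008 0.0015] turn [ 0.01  0.13 -0.05]
0.0 0.0 0.0
0.1 -0.0097 0.0025
0.2 -0.0196 0.004
0.3 -0.0296 0.0045
0.4 -0.0395 0.004
0.5 -0.0494 0.0025
0.6 -0.0591 0.0
0.7 -0.0685 -0.0034
0.8 -0.0775 -0.0078
0.9 -0.086 -0.013
```

```bash
python3 -m handwheel '[[0.0048,-0.0008,-0.0013,0,0,0],[0.0049,0,-0.0012,0,0,0],[0.0049,0,-0.0009,0,0,0],[0.005,0,-0.0006,0,0,0],[0.005,0,-0.0004,0,0,0],[0.005,0,-0.0001,0,0,0],[0.005,0,0.0001,0,0,0],[0.0049,0,0.0004,0,0,0]]'
python3 -m handwheel '[[0.005,0,0.0006,0,0,0],[0.0049,0,0.0009,0,0,0],[0.0049,0,0.0011,0,0,0],[0.0048,0,0.0014,0,0,0],[0.0047,0,0.0016,0,0,0],[0.0047,0,0.0018,0,0,0],[0.0045,0,0.0021,0,0,0],[0.0045,0,0.0023,0,0,0]]'
python3 - <<'E'
from h import *
o=monitor.get_obs(); d=o['ee_pos']-[.5619,-.0618,.2165]
print('bx',d[:2]@[.955,-.2957],'by',d[:2]@[.2957,.955],d[2],o['wrist_force'],o['opening'],o['tcp_rot'])
E
```

```text
time: 11.83
ee_pos: [0.5255, -0.0506, 0.2201]
tcp_rot: [179.9, 0.3, 162.8]
wrist_force: [8.9, -3.5, -1.2]
opening: 0.0274
time: 12.5
ee_pos: [0.4897, -0.0395, 0.2095]
tcp_rot: [179.9, 0.4, 162.8]
wrist_force: [7.3, -4.9, 6.1]
opening: 0.0277
bx -0.0755789298494782 by -2.546067150082515e-05 -0.007013591149196169 [ 7.31912134 -4.91302511  6.10342064] 0.027695383229689875 [179.90624712   0.42343221 162.75748425]
```

```bash
python3 -m handwheel '[[0.0043,0,0.0025,0,0,0],[0.0042,0,0.0027,0,0,0],[0.002,0,0.0013,0,0,0],[0.001,0,0.0007,0,0,0],[0.001,0,0.0007,0,0,0],[0,0,0,0,0,0],[0,0,0,0,0,0],[0,0,0,0,0,0]]'
python3 - <<'E'
from h import *
o=monitor.get_obs(); d=o['ee_pos']-[.5619,-.0618,.2165]
print('bx',d[:2]@[.955,-.2957],'by',d[:2]@[.2957,.955],d[2],o['wrist_force'],o['opening'],o['tcp_rot'])
E
```

```text
time: 13.17
ee_pos: [0.4778, -0.0358, 0.202]
tcp_rot: [179.9, 0.4, 162.8]
wrist_force: [5.1, -4.3, 8.1]
opening: 0.0277
bx -0.08805361902980734 by -1.69512320184681e-05 -0.014504027927175395 [ 5.1226889  -4.26200914  8.11692726] 0.027657201268268827 [179.90223715   0.42454172 162.75878526]
```

```bash
python3 -m handwheel '[[0.001,0,0.0007,0,0,0],[0.001,0,0.0007,0,0,0],[0.001,0,0.0007,0,0,0],[0.001,0,0.0007,0,0,0],[0,0,0,0,0,0],[0,0,0,0,0,0],[0,0,0,0,0,0],[0,0,0,0,0,0]]'
python3 - <<'E'
from h import *
o=monitor.get_obs(); d=o['ee_pos']-[.5619,-.0618,.2165]
print('bx',d[:2]@[.955,-.2957],'by',d[:2]@[.2957,.955],d[2],o['wrist_force'],o['opening'],o['tcp_rot'])
a=np.radians(-17.15); X=np.array([np.cos(a),np.sin(a)]); Y=np.array([-X[1],X[0]]); p=np.array([.5338,-.0522])
c=cam('scene'); W=cloud(c); bx=(W[...,:2]-p)@X; by=(W[...,:2]-p)@Y; z=W[...,2]
for lo in np.arange(.17,.25,.008):
    s=(z>lo)&(z<lo+.008)&(abs(bx)<.1)&(abs(by)<.012)
    if s.sum(): print(lo.round(3),s.sum(),np.percentile(bx[s],[5,50,95]).round(4))
save('pull.png',cv2.resize(c['img'][100:320,200:440],None,fx=2.4,fy=2.4))
E
```

```text
time: 13.83
ee_pos: [0.474, -0.0346, 0.1992]
tcp_rot: [179.9, 0.4, 162.8]
wrist_force: [5.6, -5.1, 7.7]
opening: 0.0276
bx -0.09198380118159118 by -1.8107980452292116e-05 -0.017328690771188565 [ 5.59266554 -5.0586736   7.7236863 ] 0.027648833832395803 [179.90525395   0.42633461 162.7616961 ]
0.17 52 [-0.005   0.0024  0.0094]
0.178 20 [-0.0093 -0.0049 -0.0011]
0.186 22 [-0.015  -0.0093 -0.0067]
0.194 18 [-0.0196 -0.015  -0.0116]
0.202 21 [-0.0247 -0.019  -0.0162]
0.21 21 [-0.0298 -0.0239 -0.0223]
0.218 22 [-0.0502 -0.0288 -0.0257]
0.226 24 [-0.0413 -0.0354 -0.0301]
0.234 24 [-0.0423 -0.0376 -0.0352]
0.242 38 [-0.0383 -0.0356 -0.0333]
```

View pics/pull.png

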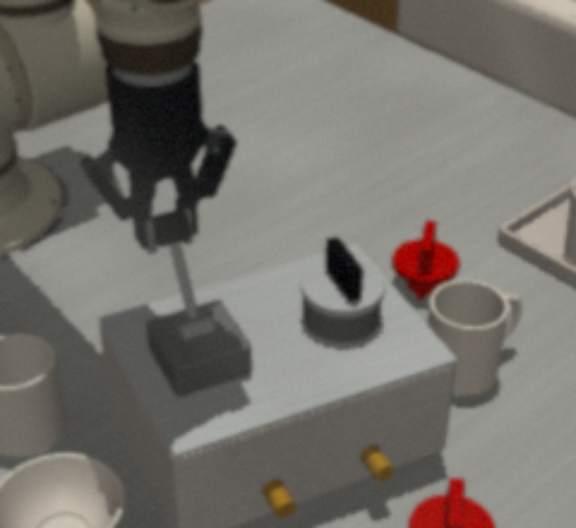

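The lever in the picture is tilted toward the robot, about 0.57 rad beyond upright, but there is no clear force rise yet. I'll press on until the stop is felt.

```bash
python3 -m handwheel '[[0.001,0,0.0007,0,0,0],[0.001,0,0.0007,0,0,0],[0.001,0,0.0007,0,0,0],[0,0,0,0,0,0],[0,0,0,0,0,0],[0,0,0,0,0,0],[0,0,0,0,0,0],[0,0,0,0,0,0]]'
python3 -m handwheel '[[0.001,0,0.0007,0,0,0],[0.001,0,0.0007,0,0,0],[0.001,0,0.0007,0,0,0],[0,0,0,0,0,0],[0,0,0,0,0,0],[0,0,0,0,0,0],[0,0,0,0,0,0],[0,0,0,0,0,0]]'
python3 - <<'E'
from h import *
o=monitor.get_obs(); d=o['ee_pos']-[.5619,-.0618,.2165]
print('bx',d[:2]@[.955,-.2957],'by',d[:2]@[.2957,.955],d[2],o['wrist_force'],o['opening'],o['tcp_rot'])
a=np.radians(-17.15); X=np.array([np.cos(a),np.sin(a)]); Y=np.array([-X[1],X[0]]); p=np.array([.5338,-.0522])
c=cam('scene'); W=cloud(c); bx=(W[...,:2]-p)@X; by=(W[...,:2]-p)@Y; z=W[...,2]
s=(z>.182)&(z<.222)&(bx<.005)&(bx>-.06)&(abs(by)<.005)
k=np.polyfit(z[s],bx[s],1); print('lean',np.arctan(-k[0]),s.sum())
E
```

```text
time: 14.55
ee_pos: [0.4712, -0.0337, 0.197]
tcp_rot: [179.9, 0.4, 162.8]
wrist_force: [6.5, -3.4, 6.4]
opening: 0.0276
time: 15.22
ee_pos: [0.4707, -0.0335, 0.1963]
tcp_rot: [179.9, 0.8, 162.7]
wrist_force: [16.6, -8.4, 11.7]
opening: 0.0276
bx -0.0954180297135339 by 2.6233266054418586e-05 -0.02017048574584751 [16.55999152 -8.4304104  11.73424826] 0.027552631363554438 [179.8877069    0.78650353 162.73272893]
lean 0.608042650873169 98
```

The stop is reached: the force jumped to about 21 N and the lean is 0.61 rad. Now I'll ease it back along the same arc, at half speed.

```bash
python3 -m handwheel '[[-0.0025,0,-0.0017,0,0,0],[-0.0025,0,-0.0017,0,0,0],[-0.0025,0,-0.0017,0,0,0],[-0.0025,0,-0.0017,0,0,0],[-0.0025,0,-0.0017,0,0,0],[-0.0025,0,-0.0017,0,0,0],[-0.0025,0,-0.0017,0,0,0],[-0.0025,0,-0.0017,0,0,0]]'
python3 -m handwheel '[[-0.0026,0,-0.0014,0,0,0],[-0.0026,0,-0.0013,0,0,0],[-0.0026,0,-0.0012,0,0,0],[-0.0026,0,-0.0012,0,0,0],[-0.0026,0,-0.0011,0,0,0],[-0.0026,0,-0.001,0,0,0],[-0.0026,0,-0.001,0,0,0],[-0.0026,0,-0.0009,0,0,0]]'
python3 -m handwheel '[[-0.0025,0,-0.0008,0,0,0],[-0.0025,0,-0.0007,0,0,0],[-0.0025,0,-0.0006,0,0,0],[-0.0025,0,-0.0005,0,0,0],[-0.0025,0,-0.0004,0,0,0],[-0.0025,0,-0.0004,0,0,0],[-0.0025,0,-0.0003,0,0,0],[-0.0025,0,-0.0003,0,0,0]]'
python3 -m handwheel '[[-0.0025,0,-0.0002,0,0,0],[-0.0025,0,-0.0001,0,0,0],[-0.0025,0,0,0,0,0],[-0.0025,0,0,0,0,0],[-0.0025,0,0,0,0,0],[-0.0025,0,0.0001,0,0,0],[-0.0025,0,0.0001,0,0,0],[-0.0025,0,0.0001,0,0,0]]'
python3 - <<'E'
from h import *
o=monitor.get_obs(); d=o['ee_pos']-[.5619,-.0618,.2165]
print('bx',d[:2]@[.955,-.2957],d[2],o['wrist_force'],o['opening'])
E
```

```text
time: 15.93
ee_pos: [0.4859, -0.0383, 0.2073]
tcp_rot: [179.9, 0.2, 162.8]
wrist_force: [4.1, -3.1, 2.9]
opening: 0.0275
time: 16.6
ee_pos: [0.5054, -0.0443, 0.2155]
tcp_rot: [179.9, 0.0, 162.8]
wrist_force: [1.9, -2.8, 2.9]
opening: 0.0274
time: 17.27
ee_pos: [0.5244, -0.0502, 0.2194]
tcp_rot: [179.9, 0.0, 162.8]
wrist_force: [1.3, -2.7, -0.7]
opening: 0.0275
time: 17.93
ee_pos: [0.5434, -0.0561, 0.2194]
tcp_rot: [179.9, 0.0, 162.8]
wrist_force: [0.5, -2.4, -1.3]
opening: 0.0273
bx -0.01933077228299219 0.002865688579880038 [ 0.48209284 -2.36548292 -1.32033587] 0.027339783782572593
```

```bash
python3 -m handwheel '[[-0.0025,0,0.0003,0,0,0],[-0.0025,0,0.0004,0,0,0],[-0.0025,0,0.0005,0,0,0],[-0.0025,0,0.0006,0,0,0],[-0.0025,0,0.0006,0,0,0],[-0.0025,0,0.0006,0,0,0],[-0.0025,0,0.0006,0,0,0],[-0.0021,0,0.0004,0,0,0]]'
cat > lean.py <<'E'
from h import *
o=monitor.get_obs(); d=o['ee_pos']-[.5619,-.0618,.2165]
print('bx',d[:2]@[.955,-.2957],d[2],o['wrist_force'],o['opening'])
a=np.radians(-17.15); X=np.array([np.cos(a),np.sin(a)]); Y=np.array([-X[1],X[0]]); p=np.array([.5338,-.0522])
for c in (dict(np.load('/tmp/scene.npz')),cam('scene')):
    W=cloud(c); bx=(W[...,:2]-p)@X; by=(W[...,:2]-p)@Y; z=W[...,2]
    s=(z>.182)&(z<.232)&(bx<.05)&(bx>-.03)&(abs(by)<.005)
    k=np.polyfit(z[s],bx[s],1); print('lean',np.arctan(-k[0]),'bx at .22',np.polyval(k,.22),s.sum())
E
python3 lean.py
```

```text
time: 18.6
ee_pos: [0.555, -0.0597, 0.2171]
tcp_rot: [179.9, -0.7, 162.8]
wrist_force: [-44.4, 10.8, 18.8]
opening: 0.0275
bx -0.0072225493937185135 0.0006369593283830632 [-44.41108316  10.81057021  18.81100922] 0.027525120908439286
lean -0.3160666965996125 bx at .22 0.026825073625496985 67
lean -0.3174055532793626 bx at .22 0.02762011474810961 66
```

It's back at rest, matching the initial lean, but I'm over-pressing with about 45 N. I'll relax that, then open and rise.

```bash
python3 -m handwheel '[[0.002,0,-0.0003,0,0,0],[0.002,0,-0.0003,0,0,0],[0.0015,0,0,0,0,0],[0,0,0,0,0,0],[0,0,0,0,0,0],[0,0,0,0,0,0],[0,0,0,0,0,0],[0,0,0,0,0,0]]'
python3 lean.py
```

```text
time: 19.32
ee_pos: [0.5544, -0.0595, 0.2173]
tcp_rot: [179.9, -0.1, 162.8]
wrist_force: [-16.2, 1.9, 9.4]
opening: 0.0273
bx -0.0078229593760275 0.0008224822072411542 [-16.24321264   1.90252944   9.41617789] 0.02730637325135918
lean -0.3160666965996125 bx at .22 0.026825073625496985 67
lean -0.3017628396274334 bx at .22 0.026847742542008744 66
```

```bash
python3 -m handwheel '[[0.001,0,-0.0007,0,0,0],[0,0,0,0,0,0],[0,0,0,0,0,0],[0,0,0,0,0,0],[0,0,0,0,0,0],[0,0,0,0,0,0],[0,0,0,0,0,0],[0,0,0,0,0,0]]'
python3 -m handwheel '[[0,0,0,0,0,0],[0,0,0,0,0,0],[0,0,0,0,0,0],[0,0,0,0,0,0],[0,0,0,0,0,0],[0,0,0,0,0,0],[0,0,0,0,0,0],[0,0,0,0,0,0]]' 1
python3 -m handwheel '[[0,0,-0.014,0,0,0],[0,0,-0.014,0,0,0],[0,0,-0.014,0,0,0],[0,0,-0.014,0,0,0],[0,0,-0.014,0,0,0],[0,0,-0.01,0,0,0],[0,0,0,0,0,0],[0,0,0,0,0,0]]'
python3 lean.py
python3 - <<'E'
from h import *
need([.5768,.0860,.26],160)
E
```

```text
time: 20.03
ee_pos: [0.5543, -0.0595, 0.2174]
tcp_rot: [179.9, -0.1, 162.8]
wrist_force: [-10.7, 0.8, 5.3]
opening: 0.0276
time: 20.7
ee_pos: [0.5559, -0.0599, 0.2168]
tcp_rot: [179.9, 0.0, 162.8]
wrist_force: [0.5, 0.5, -0.6]
opening: 0.0857
time: 21.37
ee_pos: [0.556, -0.06, 0.297]
tcp_rot: [179.9, 0.1, 162.8]
wrist_force: [0.4, 0.7, 0.0]
opening: 0.085
bx -0.006125829956146582 0.08045440683274083 [0.36941376 0.69103149 0.01871787] 0.0849839274987162
lean -0.3160666965996125 bx at .22 0.026825073625496985 67
lean -0.3124694650704502 bx at .22 0.026833897034315518 68
t 21.42 pos [ 0.5558 -0.06    0.2963] rot [1.7992e+02 3.0000e-02 1.6278e+02] F [ 0.5 -0.4 -0.5] open 0.0854 q [-6.200e+00  9.200e+00  2.440e+01  1.051e+02  1.000e-01  1.100e+01]
now-frame shift [0.0232 0.1456 0.0365] goal-frame shift [0.0302 0.1444 0.0363] turn [0.08 0.03 2.78]
```

```bash
python3 -m handwheel '[[0.0029,0.0182,0,0,0,0],[0.0029,0.0182,0,0,0,0],[0.0029,0.0182,0,0,0,0],[0.0029,0.0182,0,0,0,0],[0.0029,0.0182,0,0,0,0],[0.0029,0.0182,0,0,0,0],[0.0029,0.0182,0,0,0,0],[0.0029,0.0182,0,0,0,0]]'
python3 -m handwheel '[[0,0,0.005,0,0,0.7],[0,0,0.005,0,0,0.7],[0,0,0.005,0,0,0.7],[0,0,0.005,0,0,0.7],[0,0,0.005,0,0,0],[0,0,0.005,0,0,0],[0,0,0,0,0,0],[0,0,0,0,0,0]]'
python3 - <<'E'
from h import *
c=dict(np.load('/tmp/top.npz'));W=c['W']; s=(W[...,2]>.2)&(W[...,2]<.215)&(np.hypot(W[...,0]-.5768,W[...,1]-.086)<.035); Q=W[s]
w,V=np.linalg.eigh(np.cov(Q[:,:2].T)); print('top wing',s.sum(),Q.mean(0),'yaw',np.degrees(np.arctan(V[1,1]/V[0,1])))
c=dict(np.load('/tmp/scene.npz'));W=c['W']; s=(W[...,2]>.178)&(W[...,2]<.215)&(np.hypot(W[...,0]-.5768,W[...,1]-.086)<.035); Q=W[s]
w,V=np.linalg.eigh(np.cov(Q[:,:2].T)); print('scene wing',s.sum(),(Q.min(0)+Q.max(0))/2,'yaw',np.degrees(np.arctan(V[1,1]/V[0,1])))
need([.5768,.0860,.157],160)
E
```

```text
time: 22.08
ee_pos: [0.5765, 0.0868, 0.2959]
tcp_rot: [180.0, -0.0, 162.8]
wrist_force: [0.5, -0.2, -0.3]
opening: 0.0854
time: 22.75
ee_pos: [0.5766, 0.0856, 0.2669]
tcp_rot: [179.9, 0.0, 160.0]
wrist_force: [-0.3, -0.1, -0.6]
opening: 0.0854
top wing 259 [0.57597059 0.08591735 0.20706682] yaw -19.596692384142518
scene wing 259 [0.58341914 0.08521955 0.19353981] yaw -17.07084684304837
t 22.75 pos [0.5766 0.0856 0.2669] rot [1.7992e+02 3.0000e-02 1.5996e+02] F [-0.3 -0.1 -0.6] open 0.0854 q [8.40e+00 1.13e+01 2.34e+01 1.02e+02 1.00e-01 2.85e+01]
now-frame shift [-0.      0.0003  0.1099] goal-frame shift [-1.000e-04  4.000e-04  1.099e-01] turn [ 0.08  0.03 -0.04]
```

Aligned over the wing. Now I'll descend and grip at 60 N.

```bash
python3 -m handwheel '[[0,0,0.01,0,0,-0.5],[0,0,0.01,0,0,0],[0,0,0.01,0,0,0],[0,0,0.01,0,0,0],[0,0,0.01,0,0,0],[0,0,0.01,0,0,0],[0,0,0.01,0,0,0],[0,0,0.01,0,0,0]]'
python3 -m handwheel '[[0,0,0.006,0,0,0],[0,0,0.006,0,0,0],[0,0,0.006,0,0,0],[0,0,0.006,0,0,0],[0,0,0.006,0,0,0],[0,0,0,0,0,0],[0,0,0,0,0,0],[0,0,0,0,0,0]]'
python3 -m handwheel '[[0,0,0,0,0,0],[0,0,0,0,0,0],[0,0,0,0,0,0],[0,0,0,0,0,0],[0,0,0,0,0,0],[0,0,0,0,0,0],[0,0,0,0,0,0],[0,0,0,0,0,0]]' -1 60
python3 - <<'E'
from h import *
need([.5768,.0860,.157],160)
c=cam('scene');save('cap1.png',cv2.resize(c['img'][100:280,240:440],None,fx=2.5,fy=2.5)); print(monitor.get_obs()['torque'])
E
```

```text
time: 23.42
ee_pos: [0.5769, 0.086, 0.1863]
tcp_rot: [179.9, 0.1, 160.5]
wrist_force: [-0.5, 0.3, -0.1]
opening: 0.0853
time: 24.08
ee_pos: [0.577, 0.0861, 0.1574]
tcp_rot: [179.9, 0.1, 160.5]
wrist_force: [0.2, -0.2, 0.5]
opening: 0.0854
time: 24.75
ee_pos: [0.5769, 0.086, 0.1572]
tcp_rot: [179.9, 0.1, 160.5]
wrist_force: [-1.1, -0.4, 1.9]
opening: 0.0135
t 24.75 pos [0.5769 0.086  0.1572] rot [1.7992e+02 6.0000e-02 1.6048e+02] F [-1.1 -0.4  1.9] open 0.0135 q [ 8.5  8.7  8.1 89.3  0.  28. ]
now-frame shift [ 0.0001 -0.      0.0002] goal-frame shift [ 0.0001 -0.      0.0002] turn [0.08 0.06 0.48]
[-0.18924957  0.1189552  -0.02691563]
```

View pics/cap1.png

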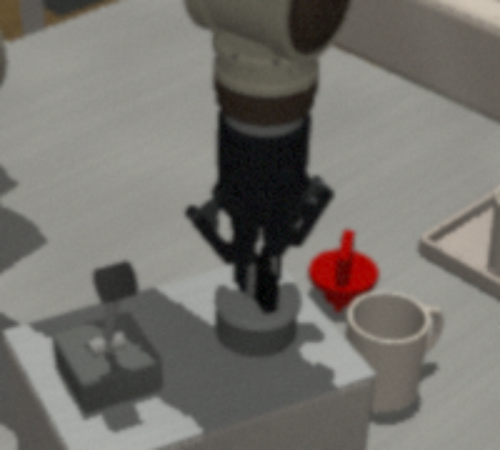

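The fingers hold the wing (opening 13.5 mm), with the lever knob at rest. First I'll try anticlockwise by 12° and watch the torque.

```bash
python3 -m handwheel '[[0,0,0,0,0,-2],[0,0,0,0,0,-2],[0,0,0,0,0,-2],[0,0,0,0,0,-2],[0,0,0,0,0,-2],[0,0,0,0,0,-1],[0,0,0,0,0,0],[0,0,0,0,0,0]]'
python3 -c "
from h import *
o=monitor.get_obs();print(o['tcp_rot'],o['wrist_force'],o['torque'],o['opening'])"
```

```text
time: 25.47
ee_pos: [0.5769, 0.0862, 0.1573]
tcp_rot: [179.9, 0.1, 171.4]
wrist_force: [0.9, -1.2, 2.8]
opening: 0.0131
[1.79916583e+02 7.91079897e-02 1.71435208e+02] [ 0.85413974 -1.15141087  2.75947486] [-0.03157067  0.1404181   0.06310392] 0.013096448822833574
```

It turned 11° with only 0.06 N m, so anticlockwise is the free way. I'll continue to about 59° in total.

```bash
python3 -m handwheel '[[0,0,0,0,0,-3],[0,0,0,0,0,-3],[0,0,0,0,0,-3],[0,0,0,0,0,-3],[0,0,0,0,0,-3],[0,0,0,0,0,-3],[0,0,0,0,0,-3],[0,0,0,0,0,-3]]'
python3 -m handwheel '[[0,0,0,0,0,-3],[0,0,0,0,0,-3],[0,0,0,0,0,-3],[0,0,0,0,0,-3],[0,0,0,0,0,-3],[0,0,0,0,0,-3],[0,0,0,0,0,-3],[0,0,0,0,0,-3]]'
python3 -m handwheel '[[0,0,0,0,0,0],[0,0,0,0,0,0],[0,0,0,0,0,0],[0,0,-0.001,0,0,0],[0,0,-0.001,0,0,0],[0,0,-0.001,0,0,0],[0,0,-0.001,0,0,0],[0,0,0,0,0,0]]'
python3 -c "
from h import *
o=monitor.get_obs();print(o['ee_pos'],o['tcp_rot'],o['wrist_force'],o['torque'],o['opening'],o['q'])"
```

```text
time: 26.13
ee_pos: [0.5775, 0.0851, 0.1574]
tcp_rot: [-179.9, 0.1, -164.5]
wrist_force: [1.9, -4.4, 2.1]
opening: 0.0132
time: 26.8
ee_pos: [0.5778, 0.0842, 0.1575]
tcp_rot: [-179.8, 0.1, -140.5]
wrist_force: [4.1, -9.5, 3.1]
opening: 0.0127
time: 27.47
ee_pos: [0.5767, 0.0844, 0.16]
tcp_rot: [-179.9, -0.1, -140.6]
wrist_force: [1.7, -7.3, -4.1]
opening: 0.0133
[0.57674644 0.0844306  0.16001036] [-1.79901767e+02 -8.48422138e-02 -1.40639877e+02] [ 1.70897813 -7.2808429  -4.0937187 ] [-1.85316423 -0.33416811 -0.02045303] 0.013315919943610284 [  8.39526857   8.77769732   8.51597948  89.76049106  -0.12788504
 -30.96490215]
```

```bash
python3 -m handwheel '[[0.001,-0.0012,0,0,0,0],[0,0,-0.001,0,0,0],[0,0,-0.001,0,0,0],[0,0,-0.001,0,0,0],[0,0,-0.001,0,0,0],[0,0,-0.001,0,0,0],[0,0,-0.001,0,0,0],[0,0,0,0,0,0]]'
python3 -c "
from h import *
o=monitor.get_obs();print(o['ee_pos'],o['tcp_rot'],o['wrist_force'],o['torque'],o['opening'])"
```

```text
time: 28.13
ee_pos: [0.5768, 0.0843, 0.1673]
tcp_rot: [-180.0, 0.1, -140.5]
wrist_force: [0.5, -4.4, -1.3]
opening: 0.0132
[0.57684445 0.08432678 0.16728128] [-1.79978241e+02  8.44576734e-02 -1.40523860e+02] [ 0.54878098 -4.3721457  -1.282249  ] [-1.18901825 -0.04572079 -0.00298336] 0.01315559926217521
```

It's free: 10 mm up and only its own weight on the wrist. Next I'll lift until the plug's end is about 90 mm above the mouth.

```bash
python3 -m handwheel '[[0,0,-0.003,0,0,0],[0,0,-0.003,0,0,0],[0,0,-0.003,0,0,0],[0,0,-0.003,0,0,0],[0,0,-0.003,0,0,0],[0,0,-0.003,0,0,0],[0,0,-0.003,0,0,0],[0,0,-0.003,0,0,0]]'
python3 -m handwheel '[[0,0,-0.006,0,0,0],[0,0,-0.006,0,0,0],[0,0,-0.006,0,0,0],[0,0,-0.006,0,0,0],[0,0,-0.006,0,0,0],[0,0,-0.006,0,0,0],[0,0,-0.006,0,0,0],[0,0,-0.006,0,0,0]]'
python3 -m handwheel '[[0,0,-0.006,0,0,0],[0,0,-0.006,0,0,0],[0,0,-0.006,0,0,0],[0,0,-0.006,0,0,0],[0,0,-0.006,0,0,0],[0,0,-0.005,0,0,0],[0,0,0,0,0,0],[0,0,0,0,0,0]]'
python3 - <<'E'
from h import *
o=monitor.get_obs();print(o['ee_pos'],o['tcp_rot'],o['wrist_force'],o['torque'],o['opening'])
c=cam('scene');W=cloud(c);np.savez('/tmp/s2',**c,W=W);save('lift.png',c['img'])
c=cam('top');W2=cloud(c);np.savez('/tmp/t2',**c,W=W2)
m=(np.hypot(W[...,0]-.5768,W[...,1]-.086)<.06)&(W[...,2]>.15)&(W[...,2]<.35)
for z in np.arange(.15,.34,.005):
    s=m&(abs(W[...,2]-z-.0025)<.0025)
    if s.sum(): print(round(z,3),s.sum(),np.percentile(W[s][:,:2],[3,50,97],axis=0).round(3).tolist())
E
```

```text
time: 28.8
ee_pos: [0.5769, 0.085, 0.1917]
tcp_rot: [180.0, 0.1, -140.5]
wrist_force: [0.5, -0.6, -0.1]
opening: 0.0131
time: 29.47
ee_pos: [0.5768, 0.0844, 0.2397]
tcp_rot: [-180.0, 0.1, -140.5]
wrist_force: [-0.3, 0.1, -1.3]
opening: 0.0133
time: 30.13
ee_pos: [0.5769, 0.0844, 0.2743]
tcp_rot: [-180.0, 0.1, -140.5]
wrist_force: [0.1, 1.1, -0.9]
opening: 0.0136
[0.57688235 0.08441616 0.27430262] [-1.79987684e+02  1.18332203e-01 -1.40518059e+02] [ 0.12611346  1.12934567 -0.85508259] [-0.03756357 -0.00830253  0.00398402] 0.013618257326615594
0.15 99 [[0.556, 0.05], [0.592, 0.077], [0.619, 0.112]]
0.155 254 [[0.551, 0.051], [0.58, 0.086], [0.617, 0.118]]
0.16 163 [[0.548, 0.051], [0.585, 0.086], [0.617, 0.12]]
0.245 1 [[0.604, 0.106], [0.604, 0.106], [0.604, 0.106]]
0.25 41 [[0.563, 0.067], [0.593, 0.073], [0.604, 0.103]]
0.255 61 [[0.561, 0.067], [0.596, 0.077], [0.605, 0.107]]
0.26 34 [[0.568, 0.067], [0.592, 0.074], [0.601, 0.09]]
0.265 3 [[0.59, 0.07], [0.596, 0.075], [0.6, 0.084]]
0.275 8 [[0.578, 0.052], [0.599, 0.056], [0.609, 0.063]]
0.28 60 [[0.567, 0.049], [0.608, 0.062], [0.62, 0.102]]
0.285 281 [[0.552, 0.05], [0.595, 0.07], [0.619, 0.117]]
0.29 140 [[0.559, 0.055], [0.598, 0.077], [0.618, 0.113]]
0.295 47 [[0.566, 0.067], [0.592, 0.081], [0.605, 0.1]]
0.3 52 [[0.566, 0.066], [0.593, 0.079], [0.606, 0.1]]
0.305 59 [[0.566, 0.066], [0.592, 0.074], [0.605, 0.1]]
0.31 53 [[0.565, 0.066], [0.595, 0.074], [0.607, 0.102]]
0.315 69 [[0.567, 0.065], [0.593, 0.073], [0.606, 0.101]]
0.32 80 [[0.562, 0.067], [0.594, 0.082], [0.604, 0.105]]
0.325 24 [[0.565, 0.066], [0.592, 0.073], [0.601, 0.103]]
0.33 3 [[0.594, 0.07], [0.595, 0.072], [0.596, 0.073]]
0.335 3 [[0.581, 0.083], [0.584, 0.1], [0.597, 0.103]]
0.34 21 [[0.595, 0.051], [0.602, 0.059], [0.612, 0.074]]
```

View pics/lift.png

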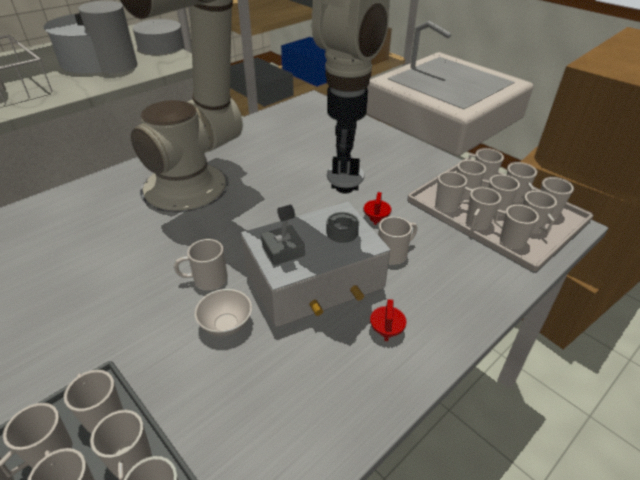

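The cap hangs level in the gripper at (345,180). Its plug end is at z≈0.250, about 88 mm above the open neck at (342,226), and flange and neck centres match. The lever is at rest at (286,212). Last I'll check that the mugs and bowl haven't moved, settle, and hand in.

```bash
python3 -m handwheel '[[0,0,0,0,0,0],[0,0,0,0,0,0],[0,0,0,0,0,0],[0,0,0,0,0,0],[0,0,0,0,0,0],[0,0,0,0,0,0],[0,0,0,0,0,0],[0,0,0,0,0,0]]'
python3 lean.py
python3 - <<'E'
from h import *
a=np.load('/tmp/scene.npz'); c=cam('scene'); W=cloud(c)
for n,(u0,u1,v0,v1),h in(('mugA',(175,235,230,300),(.08,.1)),('bowl',(190,260,285,350),(.04,.056)),('mugB',(375,420,212,268),(.08,.1))):
    for w in(a['W'],W):
        q=w[v0:v1,u0:u1]; q=q[(q[...,2]>h[0])&(q[...,2]<h[1])]; print(n,len(q),np.median(q,0).round(4))
F=W[(np.hypot(W[...,0]-.5768,W[...,1]-.0845)<.04)&(W[...,2]>.2865)&(W[...,2]<.295)]
k=np.linalg.lstsq(np.c_[F[:,:2],np.ones(len(F))],F[:,2],rcond=None)[0]; print('flange slope',k[:2],len(F))
o=monitor.get_obs(); print(o['time'],o['ee_pos'],o['tcp_rot'],o['wrist_force'],o['opening'])
order.job_done()
E
```

```text
time: 30.9
ee_pos: [0.5767, 0.0844, 0.2741]
tcp_rot: [180.0, 0.1, -140.5]
wrist_force: [-0.5, -0.3, -0.9]
opening: 0.0127
bx -0.029097174946700017 0.057579756009906974 [-0.5424454  -0.28536085 -0.93285544] 0.012723708013516095
lean -0.3160666965996125 bx at .22 0.026825073625496985 67
lean -0.3091117726437359 bx at .22 0.026776653689564313 66
mugA 400 [ 0.3836 -0.1595  0.088 ]
mugA 392 [ 0.3827 -0.1588  0.0882]
bowl 580 [ 0.5063 -0.2041  0.0479]
bowl 587 [ 0.5062 -0.204   0.0476]
mugB 397 [0.6331 0.2173 0.0892]
mugB 396 [0.6329 0.2185 0.0891]
flange slope [-0.01060203  0.0263481 ] 343
31.0 [0.57670642 0.08437644 0.27409017] [ 1.79998034e+02  9.69588435e-02 -1.40521489e+02] [ 1.14394342 -0.67996175 -0.97384576] 0.013490920378240574
the job is handed in; nothing more can be done
```

I vented the softener and took the cap off. I handed the job in at 31 s, with the cap still in the gripper above the filler opening.

**Vent:** I pulled the lever to its stop, where the force jumped to about 21 N and the lever leaned 0.61 rad past upright. I then eased it back along the same arc over about 3 s, holding the knob throughout. It ended at its original lean. On the way back I briefly over-pressed at the rest stop, with about 50 N at the wrist, through the finger pads. I relaxed that to about 12 N before opening the gripper.

**Cap:** Anticlockwise was the free way on the first try, so I never turned it clockwise. I turned it about 59° and lifted it off.

**Last checks:**
- **Position:** the plug's lower end is about 88 mm above the mouth, and the cap is centred over it to within a few millimetres.
- **Level:** the tool is level to 0.1°. A rough camera fit of the flange gave a 1.6° slope, which is within the depth noise.
- **Contact:** the wrist feels about 1 N, roughly the cap's weight, so it is touching nothing else.
- **Mugs and bowl:** they have not moved, to within about 1 mm.

**Disagreements and mistakes:**
- **Tool height:** the cameras showed the fingertips about 37 mm higher than the reported position implied. My first grasp closed on air above the knob, and I corrected for this from then on.
- **First turn of the tool:** my first move ran the last joint to the end of its range, so the arm strayed from the planned path in free space. I turned back and used the opposite half-turn grasp.

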